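Top off the tile pile and poise the needle tool over it

ROBOT

A 6-joint arm with a two-finger parallel gripper is mounted at the origin on a cart in front of the work surface, level with it; the furniture and walls round the work are solid. World frame = base frame: x ahead of the robot, y to its left, z up, the work surface at z = 0. Lengths are in m, angles in rad, forces in N, time in s.
With the tool pointing down it reaches from about 0.425 to 0.95 m from the base axis. Payload 3.5 kg.
Tool frame: the origin (TCP) lies at the very end of the fingers, on their centre line; the grasp point (between the pads) lies 19 mm behind it; z points along the fingers, y is the line along which they close (so a half turn about z gives the same grasp; the last joint's range is limited). The gripper opens to 85 mm and grips with 20 to 120 N. Pads are 22 mm wide; open, the fingers measure 114 mm over their backs; the gripper's body (76 mm by 85 mm) begins 54 mm behind the grasp point. The pads swing forward as they close: fully open they stand 13 mm farther back than shut.
Start: joints at [-1.257, 0.286, 1.577, -0, 1.279, -0.15], TCP at [0.302, -0.604, 0.231] pointing down, gripper open.
Joint ranges: [-2.77, 2.77], [-0.9, 2.22], [0.21, 2.48], [-1.53, 4.67], [0.24, 2.81], [-2.84, 2.84]. Speed limits (rad/s): [2.79, 2.79, 3.14, 3.14, 3.14, 3.14].

INTERFACE

Orientations are given as a unit quaternion [x, y, z, w].
In Python, from plant import ctrl, camrig gives the robot as it stands (ctrl), with the cameras (camrig).
- The arm moves only by the tool inch_along, called after "Emit:" as name([rows], argument=value, ...), one row to a line, values as JSON. Schema: {"type":"object","properties":{"increments":{"type":"array","items":{"type":"array","items":{"type":"array","items":{"type":"number"},"minItems":7,"maxItems":7},"minItems":1,"maxItems":10},"minItems":1,"maxItems":1},"grip_n":{"type":"number"},"only":{"type":"string"},"quiet":{"type":"boolean"},"lines":{"type":"string"}},"required":["increments"],"additionalProperties":false}. increments is a list that holds a single list of rows (three levels of brackets), with 1 to 10 rows, each of 7 numbers: dx, dy, dz in fractions of the full range, 1 being 0.75 m, then a rotation vector rx, ry, rz in fractions of the full range, 1 being pi/2 rad, then the opening from 0.0 (shut) to 1.0 (fully open); each row is the pose to reach, as a shift and turn from the pose commanded when the call began, along the tool's axes at that moment; what a row does not reach only later rows make up. A row lasts 1/8 s, in which the tool goes at most 0.0625 m and 0.188 rad, less where a joint would pass 70% of its speed; a pose out of reach is approached as far as the arm can. The fingers move at their own pace and stop on an object; grip_n is the grip in N (left out, the last holds). Time passes only in rows, so rows that do not move let the fingers close. The tool returns the time, the measured TCP pose, the force, the opening and the grip force at its end. only (a regular expression) keeps the lines of the reply that match it, lines (a string "A,B") keeps lines A to B, and quiet returns only ok. A shift or turn number past 1, either way, is cut back to 1. Input that does not fit is refused with a message, and nothing moves.
- ctrl.get_state(): the state, without advancing time (a new reading comes with each control period).
- camrig.read_camera(name): name is "side" or "top"; returns a dict with "pixels" (400x640x3 uint8, red, green, blue), "camera_matrix" (3x3 intrinsics, pixels), "dist_coeffs" ([k1, k2, p1, p2, k3] as OpenCV has them; the pictures are not rectified), "xyz" and "orientation" of the camera in the world. Camera axes: x right, y down, z forward; pixel columns grow to the right and rows downward; lengths in m; the calibration is good to about 2 mm. A picture is of the moment at which its call begins. There is no depth.
- ctrl.sign_off(): hands the job in; it is judged then, once.
The state is a dict: "time": time; "qpos": joint angles; "dq": joint speeds; "joint_efforts": joint torques, N m; "eef_pos": TCP position; "tcp_rot": TCP orientation; "contact_force": force on the tool from outside, world axes, zero at the start; "wrist_torque": the same for the moment, N m; "opening": opening from 0.0 (shut) to 1.0 (fully open); "finger_force": force on a finger pad.
Only numpy, scipy, OpenCV 4.12 (cv2) and the standard library are available. Lean on these libraries where they do the work, as an engineer would, in place of code of your own. Each camera call takes 0.05 s, during which the arm holds its last target. There are 200 camera calls.

TASK

Put the loose clay tile squarely on top of the pile of two, edges in line, and let go of it. Then draw the needle tool out of its sloping stand, turn it upright with its point straight down, and finish while still holding it there in the air, the point over the dot in the middle of the top tile and about 5 cm above it, touching nothing but the gripper. Do not shift the pile, and leave the two cups, the sanding block and the paint pot alone.

Things in the scene. Friction and masses are not known exactly. Their poses are not given: they have to be found in the camera images.
- tile_loose: the loose clay tile, brown, 100 x 50 x 14 mm (x, y, z), 0.1 to 0.2 kg, lying flat on the table with a small dark dot in the middle of its top; origin at the centre of its underside, x along its length, z up. Grip it across its 50 mm width
- tile_middle: upper tile of the pile of two, same make and axes; origin at the centre of its underside, so its top is 14 mm above
- tile_bottom: lower tile of the pile, same make and axes, lying on the table under tile_middle
- stand: sloping light wooden tool stand with a brass band, fixed to the table: a foot 150 x 74 x 11 mm and on it a square tube (32 mm outside, 18 mm inside, 132 mm long) that slopes up at 50 degrees from level towards the stand's +x; 131 mm high, 165 mm with the tool in it. Origin in the plane of the table under the foot (foot from x = -63 to +87 mm), z up
- stand_mouth (a point): middle of the open upper end of the stand's tube, where the tool comes out
- needle_tool: needle tool, 172 mm, 15 g: brown handle 13 mm thick, 110 mm long, then a 62 mm steel needle. Starts in the tube, point down, 49 mm of handle sticking out; draw it 125 mm along the slope to free it. +y: along its axis, point to handle end (at start 50 degrees above level, towards the stand's +x); x level. Origin 86 mm from either end, at its underside; axis 6.5 mm off along its z
- needle_point (a point): the point of the needle, on the tool's axis, 86 mm from the origin towards -y
- handle_middle (a point): middle of the handle on the tool's axis, 117 mm above the point; the handle reaches 55 mm farther along +y
- cup_left: unglazed beige cup, 85 mm wide, 87 mm high, a bystander; origin at the centre of its underside
- cup_right: unglazed beige cup, 83 mm wide, 89 mm high, a bystander; origin at the centre of its underside
- sanding_block: black sanding block, 46 x 74 x 27 mm, a bystander; origin at the centre of its underside
- paint_pot: small white pot of blue paint, 44 mm wide, 30 mm high, a bystander; origin at the centre of its underside

How it is judged:
On the way, in this order (a step that is already met when the one before it is completed fails the run):
1. the loose tile lies squarely on the pile, let go (x of tile_loose in the frame of tile_middle between -0.008 and 0.008 m and y of tile_loose in the frame of tile_middle between -0.008 and 0.008 m and z of tile_loose in the frame of tile_middle between 0.011 and 0.017 m and angle between the x axis of tile_loose and the x axis of tile_middle, either way round below 0.122 rad and x of tile_middle in the frame of tile_bottom between -0.008 and 0.008 m and y of tile_middle in the frame of tile_bottom between -0.008 and 0.008 m and z of tile_middle in the frame of tile_bottom between 0.011 and 0.017 m and angle between the x axis of tile_middle and the x axis of tile_bottom, either way round below 0.122 rad and contact force between the fingers and tile_loose below 0.05 N and distance of tile_bottom from where it was at the start of the episode below 0.025 m and linear speed of tile_loose below 0.03 m/s), for 0.2 s.
2. the needle tool is drawn clear of its stand and held by the gripper (contact force between the fingers and needle_tool above 1 N and contact force between needle_tool and stand below 0.02 N and contact force between needle_tool and tile_loose below 0.02 N and contact force between needle_tool and tile_middle below 0.02 N and contact force between needle_tool and tile_bottom below 0.02 N and contact force between needle_tool and cup_left below 0.02 N and contact force between needle_tool and cup_right below 0.02 N and height (world z) of needle_point above 0.06 m and contact force between needle_tool and sanding_block below 0.02 N and contact force between needle_tool and paint_pot below 0.02 N), for 0.1 s.
At the end, for the whole second after the job is handed in: Loose tile released on the pile; all three tiles square (8 mm, 7 deg), pile within 25 mm of its start. Needle tool held by the fingers alone, point down within 12 deg of upright, point within 20 mm sideways of the top tile's middle and 25 to 80 mm above its face, still (all of step 1 and contact force between the fingers and needle_tool above 1 N and contact force between needle_tool and stand below 0.02 N and contact force between needle_tool and tile_loose below 0.02 N and contact force between needle_tool and tile_middle below 0.02 N and contact force between needle_tool and tile_bottom below 0.02 N and contact force between needle_tool and cup_left below 0.02 N and contact force between needle_tool and cup_right below 0.02 N and angle between needle_tool's own y axis and vertical below 0.21 rad and horizontal distance between needle_point and tile_loose below 0.02 m and z of needle_point in the frame of tile_loose between 0.039 and 0.094 m and linear speed of needle_tool below 0.03 m/s and contact force between needle_tool and sanding_block below 0.02 N and contact force between needle_tool and paint_pot below 0.02 N); the arm keeps its last pose, push and grip.
It fails at once if a cup, the sanding block or the paint pot was moved by more than 30 mm (distance of any of cup_left, cup_right, sanding_block, paint_pot from where it was at the start of the episode above 0.03 m).
It fails at once if the pile was shifted by more than 25 mm (distance of tile_bottom from where it was at the start of the episode above 0.025 m).
It also fails if it takes over 58 s, if anything falls off the work surface, if the arm or the gripper's body presses on something with over 40 N, if the wrist force passes 120 N, or if a joint passes its speed limit or range.

## Working session

There is one attempt and no reset: what is moved stays moved. The work goes in short steps, Python scripts to look and compute and a tool call to move; the robot and the scene stay as the last step left them, time stands still between calls to the robot, and variables do not carry over. Pictures are saved under pics/ and viewed, at most 13 in all, crops included, and the job is handed in when it is done.

```bash
ls; mkdir -p pics; cat > h.py <<'E'
import numpy as np, cv2
from scipy.spatial.transform import Rotation as R
from plant import ctrl, camrig
def cam(n):
    c=camrig.read_camera(n); c['K']=np.array(c['camera_matrix']);c['D']=np.array(c['dist_coeffs']);c['t']=np.array(c['xyz']);c['R']=R.from_quat(c['orientation']).as_matrix();return c
def save(c,f): cv2.imwrite('pics/'+f,cv2.cvtColor(np.ascontiguousarray(c['pixels']),cv2.COLOR_RGB2BGR))
def ray(c,uv):
    p=cv2.undistortPoints(np.array(uv,float).reshape(-1,1,2),c['K'],c['D']).reshape(-1,2)
    return np.c_[p,np.ones(len(p))]@c['R'].T
def plane(c,uv,z):
    d=ray(c,uv); return c['t']+d*((z-c['t'][2])/d[:,2])[:,None]
def proj(c,X):
    Rt=c['R'].T; return cv2.projectPoints(np.array(X,float).reshape(-1,3),cv2.Rodrigues(Rt)[0],-Rt@c['t'],c['K'],c['D'])[0].reshape(-1,2)
def tri(c1,u1,c2,u2):
    d1=ray(c1,u1)[0];d2=ray(c2,u2)[0]
    s=np.linalg.lstsq(np.c_[d1,-d2],c2['t']-c1['t'],rcond=None)[0]
    a=c1['t']+s[0]*d1;b=c2['t']+s[1]*d2
    return (a+b)/2,np.linalg.norm(a-b)
E
python3 - <<'E'
from h import *
for n in('top','side'):
    c=cam(n);save(c,n+'0.png');print(n,c['t'],c['R'].round(3).tolist(),c['K'].round(0).tolist())
print(ctrl.get_state())
E
```

```text
pics
plant.py
top [ 0.39455829 -0.0144562   0.95295139] [[0.121, -0.971, 0.205], [-0.993, -0.117, 0.027], [-0.003, -0.207, -0.978]] [[380.0, 0.0, 319.0], [0.0, 380.0, 198.0], [0.0, 0.0, 1.0]]
side [ 0.61940233 -0.75839484  0.50020447] [[0.997, 0.057, -0.054], [0.074, -0.453, 0.889], [0.026, -0.89, -0.455]] [[382.0, 0.0, 323.0], [0.0, 382.0, 199.0], [0.0, 0.0, 1.0]]
{'time': 0.1, 'qpos': array([-1.25699911e+00,  2.87125779e-01,  1.57805244e+00, -1.72130699e-05,
        1.27858324e+00, -1.50026954e-01]), 'dq': array([ 0.00021497, -0.00283416, -0.00421805,  0.00023172,  0.00026287,
        0.00029674]), 'joint_efforts': array([-7.25543650e-04, -4.07297230e+01, -2.93700171e+01, -1.81828841e-04,
        3.42165942e-03, -1.07033188e-05]), 'eef_pos': array([ 0.30179512, -0.6031052 ,  0.23004119]), 'tcp_rot': array([ 9.73227559e-01,  2.29841123e-01, -9.69084421e-05, -1.08009277e-03]), 'contact_force': array([-0.23298171, -0.20061778, -0.12009222]), 'wrist_torque': array([0.03426174, 0.04120243, 0.01639764]), 'finger_force': 0.0, 'opening': 1.0025872957224926}
```

View pics/top0.png

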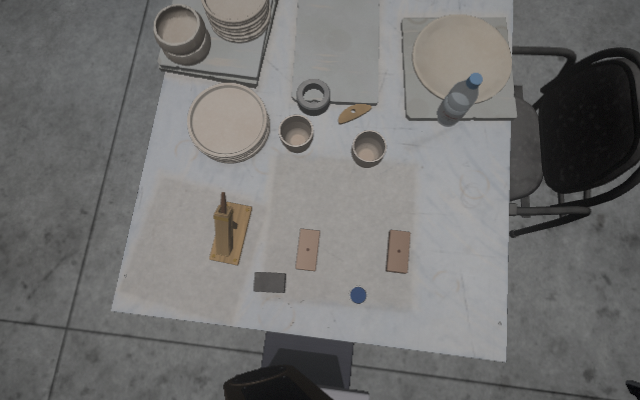

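View pics/side0.png

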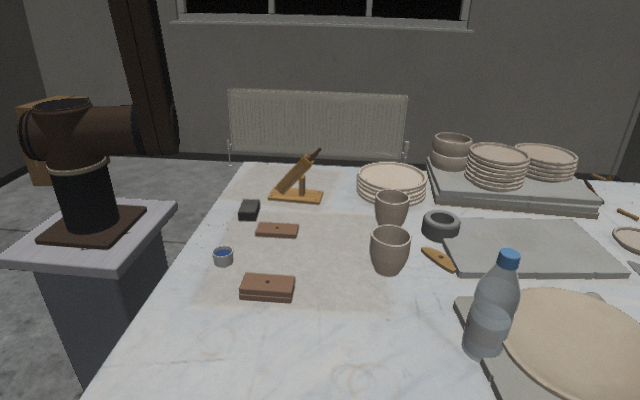

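Top view: loose tile at about (307,250), pile (399,251), stand (230,235) with the tool's end at (222,195), block (270,282), pot (358,295), cups (297,132) and (369,148). Side view: loose tile (277,230), pile (267,287), stand (297,180) with the tool's tip at (320,150).

```bash
python3 - <<'E'
from h import *
T=cam('top');S=cam('side')
def comps(c,roi):
    x0,y0,x1,y1=roi
    hsv=cv2.cvtColor(np.ascontiguousarray(c['pixels']),cv2.COLOR_RGB2HSV).astype(int)
    return hsv[y0:y1,x0:x1]
for n,c,roi in(('T loose',T,(290,222,328,280)),('T pile',T,(380,222,418,282)),('S loose',S,(250,218,305,243)),('S pile',S,(232,266,302,308))):
    h=comps(c,roi); v=h[...,2]; s=h[...,1]
    m=((s>70)&(v<220)).astype(np.uint8)
    print(n,'tile hsv',np.median(h[m>0],axis=0),m.sum())
    cs=max(cv2.findContours(m,0,2)[0],key=cv2.contourArea)
    r=cv2.minAreaRect(cs); print(' rect',np.add(r[0],roi[:2]).round(1),np.round(r[1],1),r[2])
    # dot: dark blob inside
    mm=cv2.erode(cv2.drawContours(np.zeros_like(m),[cs],-1,1,-1),np.ones((9,9)))
    if n[0]=='S': mm=cv2.erode(cv2.drawContours(np.zeros_like(m),[cs],-1,1,-1),np.ones((3,9)))
    med=np.median(v[mm>0]); w=np.clip(med-12-v,0,None)*mm
    ys,xs=np.nonzero(w); print(' dot',np.average(xs,weights=w[ys,xs])+roi[0],np.average(ys,weights=w[ys,xs])+roi[1],len(xs),xs.std(),ys.std())
a=cv2.resize(T['pixels'][215:305,185:425],None,fx=3.3,fy=3.3,interpolation=2)
b=cv2.resize(S['pixels'][140:310,210:340],None,fx=3.3,fy=3.3,interpolation=2)
b2=S['pixels'][140:310,210:340]
o=np.zeros((600,800,3),np.uint8); o[:a.shape[0],:a.shape[1]]=a
p1=cv2.resize(S['pixels'][262:308,232:302],None,fx=5.5,fy=5.5,interpolation=2); p2=cv2.resize(S['pixels'][140:210,260:330],None,fx=4,fy=4,interpolation=2)
o[300:300+p1.shape[0],:p1.shape[1]]=p1; o[300:300+p2.shape[0],400:400+p2.shape[1]]=p2
cv2.imwrite('pics/crop1.png',o[...,::-1])
E
```

```text
T loose tile hsv [nan nan nan] 0
  return _methods._mean(a, axis=axis, dtype=dtype,
  ret = um.true_divide(
Traceback (most recent call last):
ValueError: max() iterable argument is empty
```

```bash
cat > m.py <<'E'
from h import *
def tile(c,roi,side=False):
    x0,y0,x1,y1=roi
    p=np.ascontiguousarray(c['pixels'])[y0:y1,x0:x1].astype(int)
    d=np.clip(p[...,0]-p[...,2],0,255).astype(np.uint8)
    th,m=cv2.threshold(d,0,1,cv2.THRESH_OTSU)
    cs=max(cv2.findContours(m,0,2)[0],key=cv2.contourArea)
    r=cv2.minAreaRect(cs)
    v=p.sum(2)/3
    f=cv2.erode(cv2.drawContours(np.zeros_like(m),[cs],-1,1,-1),np.ones((9,9) if not side else (5,9)))
    cy,cx=r[0][1],r[0][0]
    yy,xx=np.mgrid[:p.shape[0],:p.shape[1]]
    f=f*(np.hypot(xx-cx,yy-cy)<10)
    w=np.clip(np.median(v[f>0])-8-v,0,None)*f
    return th,(np.add(r[0],(x0,y0)).round(1),np.round(r[1],1),round(r[2],1)),cv2.boxPoints(r)+[x0,y0],np.array([(w*xx).sum()/w.sum()+x0,(w*yy).sum()/w.sum()+y0]),(w>0).sum()
E
python3 - <<'E'
from m import *
T=cam('top');S=cam('side')
dots={}
for n,c,roi,z in(('loose',T,(290,222,328,280),.014),('pile',T,(380,222,418,282),.028)):
    th,r,b,dot,k=tile(c,roi); print(n,th,r,'dot',dot.round(1),k,plane(c,[dot],z).round(4)[0],'rectc',plane(c,[r[0]],z).round(4)[0]); P=plane(c,b,z);print(P.round(3)[:,:2].tolist()); dots[n]=dot
    e=np.diff(np.r_[P,P[:1]],axis=0);print([(round(np.linalg.norm(x),4),round(np.degrees(np.arctan2(x[1],x[0])),1)) for x in e])
for n,roi in(('loose',(250,218,305,243)),('pile',(232,266,302,308))):
    th,r,b,dot,k=tile(S,roi,True); print('S',n,th,r,'dot',dot.round(1),k,tri(T,[dots[n]],S,[dot]))
a=cv2.resize(T['pixels'][180:305,185:425],None,fx=3.3,fy=3.3,interpolation=2)[:300]
a=cv2.resize(T['pixels'][180:270,190:270],None,fx=5,fy=5,interpolation=2)
p2=cv2.resize(S['pixels'][140:210,260:330],None,fx=5,fy=5,interpolation=2)
o=np.zeros((460,800,3),np.uint8); o[:a.shape[0],:400]=a; o[:350,430:780]=p2
cv2.imwrite('pics/crop1.png',o[...,::-1])
E
```

```text
loose 18.0 (array([307.3, 249.3]), array([19.9, 40.4]), 6.7) dot [307.4 249.1] 11 [0.4619 0.0245 0.014 ] rectc [0.4614 0.0247 0.014 ]
[[0.412, 0.049], [0.511, 0.05], [0.511, 0.0], [0.413, 0.0]]
[(np.float64(0.0987), np.float64(0.8)), (np.float64(0.0495), np.float64(-89.8)), (np.float64(0.0986), np.float64(-179.8)), (np.float64(0.0485), np.float64(90.3))]
pile 17.0 (array([398.1, 251. ]), array([20.7, 41.6]), 4.4) dot [398.5 250.7] 13 [ 0.4836 -0.1952  0.028 ] rectc [ 0.4828 -0.1942  0.028 ]
[[0.432, -0.17], [0.532, -0.169], [0.534, -0.219], [0.434, -0.219]]
[(np.float64(0.1004), np.float64(0.3)), (np.float64(0.0504), np.float64(-87.5)), (np.float64(0.1003), np.float64(179.7)), (np.float64(0.0493), np.float64(92.6))]
S loose 27.0 (array([276.5, 228.2]), array([40.9, 11.3]), 3.2) dot [276.7 227.3] 10 (array([0.4616071 , 0.02443543, 0.0153527 ]), np.float64(0.00036219832163327686))
S pile 27.0 (array([266.6, 282.3]), array([54.1, 17.5]), 4.8) dot [267.2 281.3] 15 (array([ 0.4835686 , -0.19484614,  0.0296583 ]), np.float64(0.00031207976316823595))
```

View pics/crop1.png

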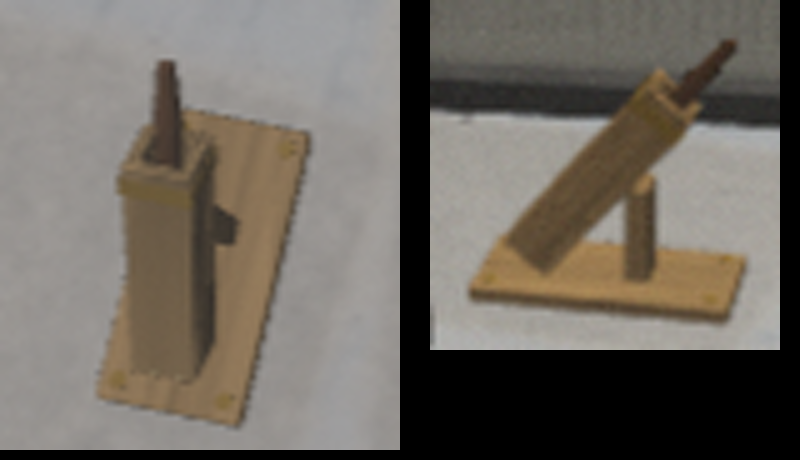

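Crops: stand foot corners in the top image at about (238,265), (252,207), (227,202), (210,260); the tool's end at (223,192.5) in top and (320.5,148.5) in side. The tool slopes up away from the robot.

```bash
cat >> h.py <<'E'
def rel(pos,Rm):
    s=ctrl.get_state(); R0=R.from_quat(s['tcp_rot']); 
    d=R0.inv().apply(np.array(pos)-s['eef_pos']); r=(R0.inv()*R.from_matrix(Rm)).as_rotvec()
    print('t',round(s['time'],2),'tcp',s['eef_pos'].round(4),'rel',d.round(4),r.round(3),'len',np.linalg.norm(d).round(3))
def down(yaw):
    c,s=np.cos(yaw),np.sin(yaw); return np.array([[c,s,0],[s,-c,0],[0,0,-1.]])
E
python3 - <<'E'
from m import *
T=cam('top');S=cam('side')
e,err=tri(T,[(223,192.5)],S,[(320.3,148.8)]);print('tool end',e.round(4),err)
P=plane(T,[(238,265),(251.6,207),(227.4,202.4),(209.6,259.6)],.011);print(P.round(3).tolist())
for i in range(4):
    d=P[(i+1)%4]-P[i];print(np.linalg.norm(d).round(3),np.degrees(np.arctan2(d[1],d[0])).round(1))
print('foot centre',P.mean(0))
# mask moments for tile yaw
for n,c,roi,z in(('loose',T,(290,222,328,280),.014),('pile',T,(380,222,418,282),.028)):
    x0,y0,x1,y1=roi;p=c['pixels'][y0:y1,x0:x1].astype(int);m=(p[...,0]-p[...,2])>18
    ys,xs=np.nonzero(m);Q=plane(c,np.c_[xs+x0,ys+y0],z)[:,:2];C=np.cov(Q.T);w,v=np.linalg.eigh(C);print(n,Q.mean(0),np.degrees(np.arctan(v[1,1]/v[0,1])))
for n,uv in(('block',(270,282)),('pot',(358,295)),('cupL',(297,132)),('cupR',(369,148))):print(n,plane(T,[uv],.03).round(3)[0])
rel([.4617,.0245,.10],down(0.0))
E
```

```text
tool end [0.5497 0.215  0.1531] 0.001736774519925706
[[0.403, 0.188, 0.011], [0.55, 0.178, 0.011], [0.554, 0.241, 0.011], [0.408, 0.259, 0.011]]
0.147 -4.0
0.063 86.0
0.148 172.6
0.071 -93.6
foot centre [0.47889247 0.21651569 0.011     ]
loose [0.46128153 0.02464927] 0.6014853169566677
pile [ 0.48270069 -0.19437442] -0.35263666467961496
block [0.373 0.102 0.03 ]
pot [ 0.369 -0.108  0.03 ]
cupL [0.755 0.089 0.03 ]
cupR [ 0.734 -0.1    0.03 ]
t 0.4 tcp [ 0.302  -0.6036  0.2311] rel [ 0.4238 -0.4903  0.1313] [-0.     0.     0.464] len 0.661
```

The rows are not in the units I measure in: shifts go in shares of 0.75 m and turns go in shares of pi/2 rad. I convert before sending: -0.49 m is -0.6533, 0.424 m is 0.5653, 0.464 rad is 0.2954.

Emit:
inch_along([
  [[0.5653, -0.6533, 0.1747, 0, 0, 0.2954, 1], [0.5653, -0.6533, 0.1747, 0, 0, 0.2954, 1], [0.5653, -0.6533, 0.1747, 0, 0, 0.2954, 1], [0.5653, -0.6533, 0.1747, 0, 0, 0.2954, 1], [0.5653, -0.6533, 0.1747, 0, 0, 0.2954, 1], [0.5653, -0.6533, 0.1747, 0, 0, 0.2954, 1], [0.5653, -0.6533, 0.1747, 0, 0, 0.2954, 1], [0.5653, -0.6533, 0.1747, 0, 0, 0.2954, 1], [0.5653, -0.6533, 0.1747, 0, 0, 0.2954, 1], [0.5653, -0.6533, 0.1747, 0, 0, 0.2954, 1]],
], grip_n=40)

```text
time: 1.65
eef_pos: [0.4538, -0.0082, 0.1078]
tcp_rot: [1.0, -0.0, 0.001, 0.0]
contact_force: [0.0, 0.1, 0.1]
opening: 0.995
finger_force: 0.0
```

Emit:
inch_along([
  [[0, 0, 0, 0, 0, 0, 1]],
])

```text
time: 1.78
eef_pos: [0.4527, -0.0061, 0.1066]
tcp_rot: [1.0, 0.004, -0.001, -0.0]
contact_force: [0.9, -0.0, -0.5]
opening: 0.999
finger_force: 0.0
```

```bash
python3 - <<'E'
from h import *
rel([.4617,.0245,.003],down(0.0))
E
```

```text
t 1.77 tcp [ 0.4527 -0.0061  0.1066] rel [ 0.0094 -0.0304  0.1036] [-0.001  0.002  0.007] len 0.108
```

Converted, 0.08 m is 0.1067, -0.0304 m is -0.0405, 0.007 rad is 0.0045.

Emit:
inch_along([
  [[0.012, -0.0405, 0.04, 0, 0, 0.0045, 1], [0.012, -0.0405, 0.1067, 0, 0, 0.0045, 1], [0.012, -0.0405, 0.1067, 0, 0, 0.0045, 1], [0.012, -0.0405, 0.1067, 0, 0, 0.0045, 1]],
])

```text
time: 2.28
eef_pos: [0.4633, 0.0194, 0.0289]
tcp_rot: [1.0, -0.004, 0.001, 0.0]
contact_force: [-0.4, -0.6, 0.6]
opening: 0.995
finger_force: 0.0
```

```bash
python3 - <<'E'
from h import *
rel([.4617,.0245,.002],down(0.0))
c=cam('side');cv2.imwrite('pics/g1.png',cv2.resize(c['pixels'][130:260,200:360],None,fx=4.5,fy=4.5)[...,::-1])
E
```

```text
t 2.27 tcp [0.4633 0.0194 0.0289] rel [-0.0017 -0.0051  0.0269] [ 0.    -0.002 -0.008] len 0.027
```

View pics/g1.png

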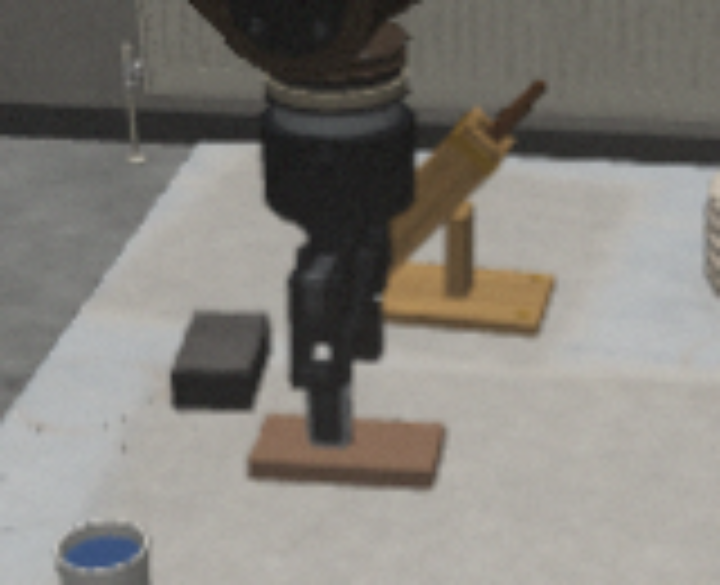

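The side view shows the fingers straddling the loose tile (tile about x 250–440, y 415–485 in the crop), clear of the block and pot. Descend.

Converted, 0.027 m is 0.036, -0.0051 m is -0.0068, -0.002 rad is -0.0013.

Emit:
inch_along([
  [[-0.0023, -0.0068, 0, 0, -0.0013, -0.0051, 1], [-0.0023, -0.0068, 0.036, 0, -0.0013, -0.0051, 1], [-0.0023, -0.0068, 0.036, 0, -0.0013, -0.0051, 1], [-0.0023, -0.0068, 0.036, 0, -0.0013, -0.0051, 1]],
])

```text
time: 2.82
eef_pos: [0.4613, 0.0254, 0.0016]
tcp_rot: [1.0, 0.0, -0.0, 0.0]
contact_force: [0.0, 0.5, -0.2]
opening: 0.999
finger_force: 0.0
```

```bash
python3 - <<'E'
from h import *
rel([.4617,.0245,.002],down(0.0))
E
```

```text
t 2.83 tcp [0.4613 0.0254 0.0016] rel [ 0.0004  0.0009 -0.0004] [0.    0.    0.001] len 0.001
```

Emit:
inch_along([
  [[0, 0, 0, 0, 0, 0, 0.3], [0, 0, 0, 0, 0, 0, 0.3], [0, 0, 0, 0, 0, 0, 0.3], [0, 0, 0, 0, 0, 0, 0.3], [0, 0, 0, 0, 0, 0, 0.3], [0, 0, 0, 0, 0, 0, 0.3]],
], grip_n=40)

```text
time: 3.58
eef_pos: [0.4614, 0.0254, 0.0015]
tcp_rot: [1.0, 0.0, -0.0, 0.0]
contact_force: [-1.0, 0.4, 5.7]
opening: 0.572
finger_force: 42.3
```

Converted, 0.22 m is 0.2933, 0.2 m is 0.2667.

Emit:
inch_along([
  [[0, 0, -0.04, 0, 0, 0, 0.3], [0, 0, -0.12, 0, 0, 0, 0.3], [0, 0, -0.12, 0, 0, 0, 0.3], [0.0293, 0.2667, -0.12, 0, 0, 0, 0.3], [0.0293, 0.2933, -0.12, 0, 0, 0, 0.3], [0.0293, 0.2933, -0.12, 0, 0, 0, 0.3], [0.0293, 0.2933, -0.12, 0, 0, 0, 0.3], [0.0293, 0.2933, -0.12, 0, 0, 0, 0.3], [0.0293, 0.2933, -0.12, 0, 0, 0, 0.3]],
])

```text
time: 4.7
eef_pos: [0.4818, -0.1934, 0.0887]
tcp_rot: [1.0, 0.0, -0.002, -0.001]
contact_force: [0.4, -0.2, -1.5]
opening: 0.567
finger_force: 42.6
```

```bash
python3 - <<'E'
from m import *
c=cam('side')
rel([.4833,-.1949,.050],down(0.0))
cv2.imwrite('pics/g2.png',cv2.resize(c['pixels'][150:320,190:370],None,fx=3.3,fy=3.3)[...,::-1])
E
```

```text
t 4.75 tcp [ 0.4819 -0.1931  0.089 ] rel [0.0015 0.0019 0.039 ] [-0.002  0.004  0.002] len 0.039
```

View pics/g2.png

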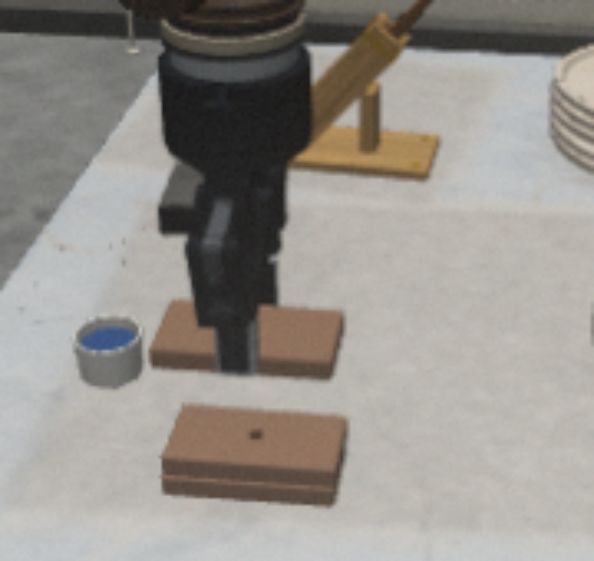

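Side crop: the tile hangs level in the fingers (about x 150–343, y 300–378) above the pile (x 163–347, y 405–505), pile undisturbed. Check the held tile's x offset and yaw from its front lower edge.

```bash
python3 - <<'E'
from h import *
c=cam('side')
f=lambda L:[(x/3.3+190,y/3.3+150) for x,y in L]
print('held bottom front',plane(c,f([(151,367),(331,378)]),.0875).round(4))
print('held top front',plane(c,f([(151,354),(333,363)]),.1015).round(4))
print('held top rear',plane(c,f([(174,300),(344,312)]),.1015).round(4))
print('pile top front',plane(c,f([(163,457),(335,470)]),.028).round(4))
print('pile top rear',plane(c,f([(184,405),(347,416)]),.028).round(4))
rel([.4833,-.1949,.050],down(0.0))
E
```

```text
held bottom front [[ 0.4335 -0.2156  0.0875]
 [ 0.5317 -0.2141  0.0875]]
held top front [[ 0.4366 -0.2228  0.1015]
 [ 0.5338 -0.2195  0.1015]]
held top rear [[ 0.4353 -0.1706  0.1015]
 [ 0.5328 -0.1713  0.1015]]
pile top front [[ 0.4363 -0.2191  0.028 ]
 [ 0.5338 -0.2191  0.028 ]]
pile top rear [[ 0.4363 -0.1719  0.028 ]
 [ 0.5339 -0.1712  0.028 ]]
t 4.8 tcp [ 0.4822 -0.193   0.0893] rel [0.0013 0.002  0.0393] [-0.001  0.004  0.002] len 0.039
```

Converted, 0.05 m is 0.0667, 0.0012 m is 0.0016, 0.003 rad is 0.0019.

Emit:
inch_along([
  [[0.0013, 0.0016, 0.04, 0, 0.0019, 0.0013, 0.3], [0.0013, 0.0016, 0.0667, 0, 0.0019, 0.0013, 0.3], [0.0013, 0.0016, 0.0667, 0, 0.0019, 0.0013, 0.3], [0.0013, 0.0016, 0.0667, 0, 0.0019, 0.0013, 0.3]],
])

```text
time: 5.3
eef_pos: [0.4844, -0.1953, 0.0412]
tcp_rot: [1.0, -0.0, 0.001, 0.0]
contact_force: [0.2, 0.5, -2.3]
opening: 0.571
finger_force: 42.6
```

```bash
python3 - <<'E'
from h import *
rel([.4832,-.1942,.0300],down(0.0));print(ctrl.get_state()['contact_force'])
E
```

```text
t 5.3 tcp [ 0.4844 -0.1953  0.0412] rel [-0.0012 -0.0011  0.0112] [ 0.001 -0.002 -0.   ] len 0.011
[ 0.21575018  0.52602411 -2.26632534]
```

Converted, 0.011 m is 0.0147, 0.0105 m is 0.014, -0.002 rad is -0.0013.

Emit:
inch_along([
  [[-0.0011, -0.0011, 0.008, 0, -0.0013, 0, 0.3], [-0.0011, -0.0011, 0.014, 0, -0.0013, 0, 0.3], [-0.0011, -0.0011, 0.0147, 0, -0.0013, 0, 0.3], [-0.0011, -0.0011, 0.0147, 0, -0.0013, 0, 0.3]],
])

```text
time: 5.8
eef_pos: [0.4831, -0.1949, 0.0295]
tcp_rot: [1.0, -0.001, -0.0, -0.0]
contact_force: [-0.1, 0.8, -1.4]
opening: 0.571
finger_force: 42.7
```

Converted, -0.17 m is -0.2267, -0.12 m is -0.16.

Emit:
inch_along([
  [[0, 0, 0.0007, 0, 0, 0, 0.3], [0, 0, 0.0007, 0, 0, 0, 0.65], [0, 0, 0.0007, 0, 0, 0, 0.75], [0, 0, 0.0007, 0, 0, 0, 0.85], [0, 0, -0.0133, 0, 0, 0, 0.95], [0, 0, -0.08, 0, 0, 0, 1], [0, 0, -0.16, 0, 0, 0, 1], [0, 0, -0.2267, 0, 0, 0, 1], [0, 0, -0.2267, 0, 0, 0, 1]],
])

```text
time: 6.92
eef_pos: [0.4861, -0.1967, 0.2062]
tcp_rot: [1.0, -0.0, 0.005, 0.003]
contact_force: [0.5, 0.3, -0.2]
opening: 1.001
finger_force: 0.0
```

```bash
python3 - <<'E'
from h import *
s=ctrl.get_state();print(s['eef_pos'],s['qpos'])
E
```

```text
[ 0.48609195 -0.19665363  0.20620186] [-5.77801016e-01 -3.16768219e-02  1.97506250e+00 -5.82922233e-04
  1.18656857e+00  9.94180689e-01]
```

```bash
python3 - <<'E'
from h import *
T=cam('top');S=cam('side')
np.savez('st.npz',T=T['pixels'],S=S['pixels'])
o=np.zeros((590,800,3),np.uint8)
def put(c,x0,y0,w,h,f,X,Y):
    a=cv2.resize(c['pixels'][y0:y0+h,x0:x0+w],None,fx=f,fy=f,interpolation=2);o[Y:Y+a.shape[0],X:X+a.shape[1]]=a
put(T,200,180,48,48,8,0,0);put(S,285,140,48,48,8,400,0);put(S,225,255,90,50,4,0,390);put(T,370,220,50,50,4,400,390)
cv2.imwrite('pics/z.png',o[...,::-1])
E
```

```text
(no output)
```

View pics/z.png

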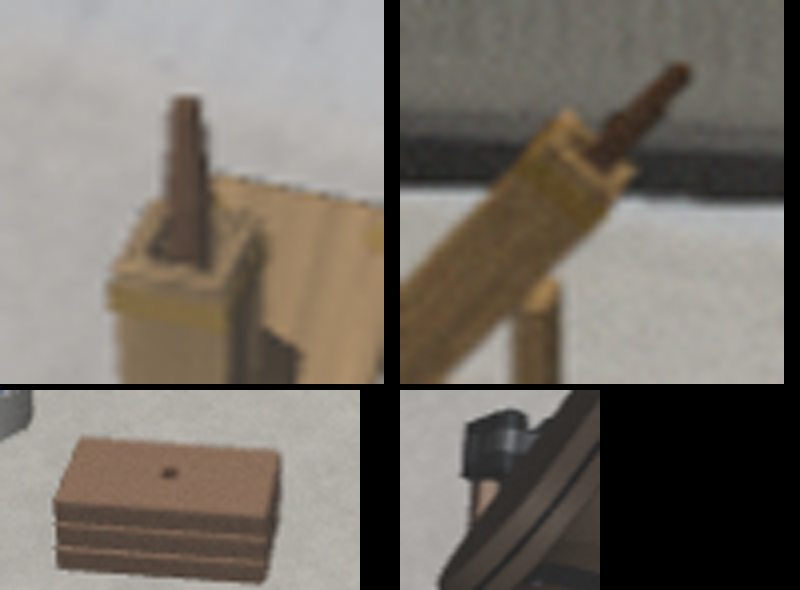

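Crops: the pile of three is square and released; dot in side at (267.3,275.5). Handle's end is at top (223.1,192.6), side (320,148.8); it leaves the mouth near top (223.7,212), side (311.3,159.5).

```bash
python3 - <<'E'
from h import *
T=cam('top');S=cam('side')
print('dot',plane(S,[(267.3,275.5)],.042))
# handle masks: dark brown, centre line fits
def line(c,roi,axis):
    x0,y0,x1,y1=roi;p=c['pixels'][y0:y1,x0:x1].astype(int);v=p.sum(2)/3;rb=p[...,0]-p[...,2]
    m=(v<95)&(rb>8) if axis=='T' else (v<85)&(rb>14)
    n,l,st,ce=cv2.connectedComponentsWithStats(m.astype(np.uint8));k=1+st[1:,4].argmax();ys,xs=np.nonzero(l==k)
    print(axis,st[k],'\n'.join(''.join('#' if a else '.' for a in r) for r in (l==k)),sep='\n')
    g=cv2.fitLine(np.c_[xs+x0,ys+y0].astype(np.float32),cv2.DIST_L2,0,.01,.01).ravel();print(g);return g
gT=line(T,(215,188,234,210),'T');gS=line(S,(306,144,325,163),'S')
pl=[]
for c,g in((T,gT),(S,gS)):
    r=ray(c,[g[2:]-6*g[:2],g[2:]+6*g[:2]]);pl.append(np.cross(*r)/np.linalg.norm(np.cross(*r)))
d=np.cross(*pl);d/=np.linalg.norm(d);d*=np.sign(d[2]);print('dir',d,'slope',np.degrees(np.arcsin(d[2])),'yaw',np.degrees(np.arctan2(d[1],d[0])))
for nT,nS in(((223.1,192.6),(320,148.8)),):
    for c,o,uv,n in((T,S,nT,pl[1]),(S,T,nS,pl[0])):
        r=ray(c,[uv])[0];s=n@(o['t']-c['t'])/(n@r);print('end',c['t']+s*r)
    print(tri(T,[nT],S,[nS]))
E
```

```text
dot [[ 0.48405317 -0.19282232  0.042     ]]
T
[ 4  5  8 17 86]
...................
...................
...................
...................
...................
.......###.........
.......###.........
.......###.........
.......####........
.......####........
.......####........
......#####........
......#####........
......#####........
......#####........
......#####........
......######.......
......######.......
......######.......
.....#######.......
.....#######.......
....########.......
[ 2.0265937e-02 -9.9979460e-01  2.2312791e+02  2.0234883e+02]
S
[ 0  4 15 15 80]
...................
...................
...................
...................
............###....
............###....
..........####.....
.........#####.....
........#####......
.......#####.......
......#####........
.....#####.........
#..######..........
#########..........
#######............
.#######...........
..######...........
#..###..#..........
###....#...........
[  0.7020181   -0.71215916 312.55       155.6625    ]
dir [ 0.64156318 -0.09586733  0.76105593] slope 49.557375338803986 yaw -8.498696021406152
end [0.54964568 0.21384803 0.15692639]
end [0.54812998 0.21410257 0.1531075 ]
(array([0.54920737, 0.21465351, 0.15323929]), np.float64(0.0022998082324091795))
```

```bash
cat >> h.py <<'E'
psi=np.radians(-6); sl=np.radians(50)
A=np.array([np.cos(sl)*np.cos(psi),np.cos(sl)*np.sin(psi),np.sin(sl)])
E_=np.array([.550,.214,.157])
RG=R.from_euler('z',psi).as_matrix()@R.from_euler('y',40,degrees=True).as_matrix()@down(0)
E
python3 - <<'E'
from h import *
print(RG.round(2).tolist(),A);rel(E_+.10*A,RG)
E
```

```text
[[0.76, -0.1, -0.64], [-0.08, -0.99, 0.07], [-0.64, 0.0, -0.77]] [ 0.63926635 -0.0671896   0.76604444]
t 7.12 tcp [ 0.4823 -0.1943  0.1979] rel [ 0.131  -0.4018 -0.0355] [ 0.035 -0.694  0.1  ] len 0.424
```

Converted, -0.402 m is -0.536, 0.131 m is 0.1747, -0.694 rad is -0.4418.

Emit:
inch_along([
  [[0.0667, -0.1333, -0.08, 0, 0, 0, 0.6], [0.1747, -0.536, -0.048, 0.0223, -0.4418, 0.0637, 0.6], [0.1747, -0.536, -0.048, 0.0223, -0.4418, 0.0637, 0.6], [0.1747, -0.536, -0.048, 0.0223, -0.4418, 0.0637, 0.6], [0.1747, -0.536, -0.048, 0.0223, -0.4418, 0.0637, 0.6], [0.1747, -0.536, -0.048, 0.0223, -0.4418, 0.0637, 0.6], [0.1747, -0.536, -0.048, 0.0223, -0.4418, 0.0637, 0.6], [0.1747, -0.536, -0.048, 0.0223, -0.4418, 0.0637, 0.6], [0.1747, -0.536, -0.048, 0.0223, -0.4418, 0.0637, 0.6], [0.1747, -0.536, -0.048, 0.0223, -0.4418, 0.0637, 0.6]],
])

```text
time: 8.38
eef_pos: [0.6145, 0.2055, 0.2346]
tcp_rot: [0.938, -0.05, -0.341, -0.017]
contact_force: [-0.3, 0.2, 0.4]
opening: 0.605
finger_force: 0.0
```

Emit:
inch_along([
  [[0, 0, 0, 0, 0, 0, 0.6], [0, 0, 0, 0, 0, 0, 0.6]],
])

```text
time: 8.62
eef_pos: [0.6148, 0.2061, 0.2356]
tcp_rot: [0.939, -0.05, -0.34, -0.018]
contact_force: [-0.2, -0.6, -0.2]
opening: 0.601
finger_force: 0.0
```

```bash
python3 - <<'E'
from h import *
rel(E_+.01*A,RG);print(ctrl.get_state()['qpos'].round(2))
T=cam('top');S=cam('side')
o=np.zeros((480,800,3),np.uint8)
def put(c,x0,y0,w,h,f,X,Y):
    a=cv2.resize(c['pixels'][y0:y0+h,x0:x0+w],None,fx=f,fy=f,interpolation=2);o[Y:Y+a.shape[0],X:X+a.shape[1]]=a
put(T,180,140,80,96,5,0,0);put(S,270,100,80,96,5,400,0)
cv2.imwrite('pics/a1.png',o[...,::-1])
E
```

```text
t 8.62 tcp [0.6148 0.2061 0.2356] rel [ 0.0002 -0.0011  0.0922] [-0.    -0.003 -0.002] len 0.092
[0.11 0.59 1.27 0.15 1.96 1.8 ]
```

View pics/a1.png

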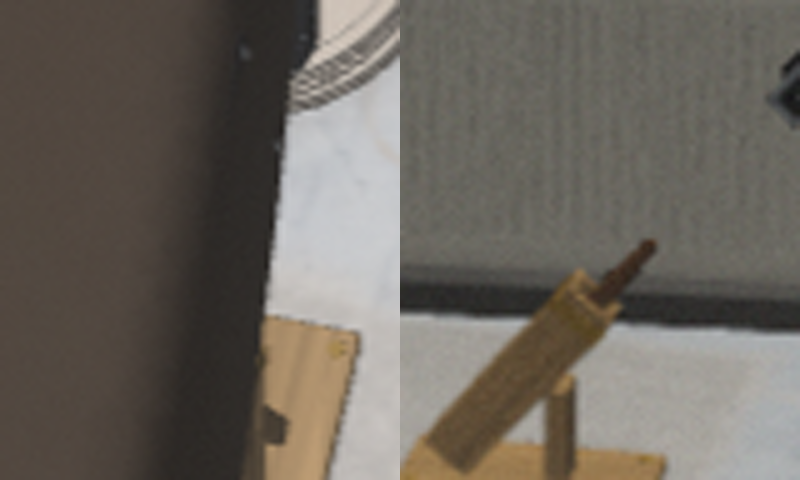

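Side crop: fingertips at (785,95) lie on the extension of the handle axis ((600,300)→(650,243)); top view is blocked by the arm. Approach along the axis.

Converted, 0.13 m is 0.1733, 0.04 m is 0.0533, -0.003 rad is -0.0019.

Emit:
inch_along([
  [[0, -0.0013, 0.0533, 0, -0.0019, -0.0013, 0.6], [0, -0.0013, 0.1067, 0, -0.0019, -0.0013, 0.6], [0, -0.0013, 0.1467, 0, -0.0019, -0.0013, 0.6], [0, -0.0013, 0.1733, 0, -0.0019, -0.0013, 0.6], [0, -0.0013, 0.1733, 0, -0.0019, -0.0013, 0.6], [0, -0.0013, 0.1733, 0, -0.0019, -0.0013, 0.6]],
])

```text
time: 9.48
eef_pos: [0.533, 0.2165, 0.1365]
tcp_rot: [0.939, -0.049, -0.341, -0.018]
contact_force: [0.4, -0.3, -0.3]
opening: 0.597
finger_force: 0.0
```

```bash
python3 - <<'E'
from h import *
rel(E_-.04*A,RG)
S=cam('side');cv2.imwrite('pics/a2.png',cv2.resize(S['pixels'][115:200,270:370],None,fx=6,fy=6,interpolation=2)[...,::-1])
E
```

```text
t 9.47 tcp [0.533  0.2165 0.1365] rel [-0.      0.0007  0.0132] [ 0.    -0.001  0.001] len 0.013
```

View pics/a2.png

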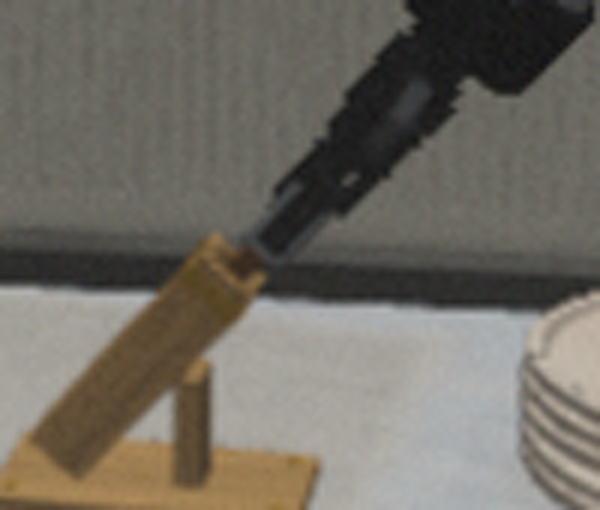

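Fingers straddle the handle, tips (262,245) just above the mouth (238,258), no contact. Advance 8 mm and close.

Converted, 0.008 m is 0.0107, 0.0005 m is 0.0007, -0.001 rad is -0.0006.

Emit:
inch_along([
  [[0, 0.0007, 0.0107, 0, -0.0006, 0, 0.6], [0, 0.0007, 0.0107, 0, -0.0006, 0, 0.6], [0, 0.0007, 0.0107, 0, -0.0006, 0, 0], [0, 0.0007, 0.0107, 0, -0.0006, 0, 0], [0, 0.0007, 0.0107, 0, -0.0006, 0, 0], [0, 0.0007, 0.0107, 0, -0.0006, 0, 0], [0, 0.0007, 0.0107, 0, -0.0006, 0, 0], [0, 0.0007, 0.0107, 0, -0.0006, 0, 0], [0, 0.0007, 0.0107, 0, -0.0006, 0, 0]],
], grip_n=30)

```text
time: 10.65
eef_pos: [0.5269, 0.2166, 0.1295]
tcp_rot: [0.938, -0.049, -0.342, -0.018]
contact_force: [0.6, 0.1, 1.3]
opening: 0.148
finger_force: 35.3
```

Converted, -0.17 m is -0.2267, -0.14 m is -0.1867.

Emit:
inch_along([
  [[0, 0, -0.0267, 0, 0, 0, 0], [0, 0, -0.0667, 0, 0, 0, 0], [0, 0, -0.1067, 0, 0, 0, 0], [0, 0, -0.1467, 0, 0, 0, 0], [0, 0, -0.1867, 0, 0, 0, 0], [0, 0, -0.2267, 0, 0, 0, 0], [0, 0, -0.2267, 0, 0, 0, 0], [0, 0, -0.2267, 0, 0, 0, 0]],
])

```text
time: 11.65
eef_pos: [0.6349, 0.2054, 0.258]
tcp_rot: [0.938, -0.049, -0.343, -0.018]
contact_force: [-0.3, 0.8, -1.2]
opening: 0.146
finger_force: 35.3
```

```bash
python3 - <<'E'
from h import *
s=ctrl.get_state();print(s['opening'],s['finger_force'],s['contact_force'])
# final: tool vertical, needle axis down, point above dot: TCP z ~ .092+.137
rel([.484,-.194,.29],down(0.0))
S=cam('side');cv2.imwrite('pics/d1.png',cv2.resize(S['pixels'][60:220,260:420],None,fx=3.7,fy=3.7,interpolation=2)[...,::-1])
E
```

```text
0.14643756363394803 35.26662290096283 [-0.3396223   0.83408433 -1.19920614]
t 11.65 tcp [0.6349 0.2054 0.258 ] rel [-0.1037  0.4128  0.046 ] [-0.036  0.701 -0.099] len 0.428
```

View pics/d1.png

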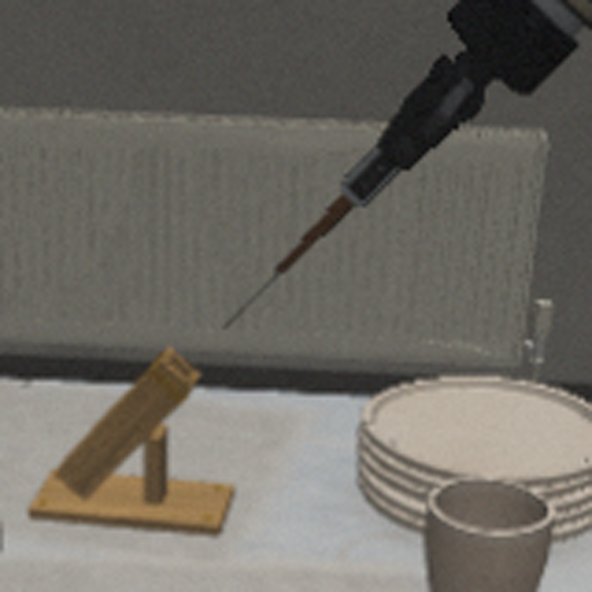

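The tool is out and collinear with the gripper: needle point at crop (225,327), stand mouth (180,365) clear. Now turn upright and carry over the pile.

The rows are not in the units I measure in: shifts go in shares of 0.75 m and turns go in shares of pi/2 rad. I convert before sending: 0.413 m is 0.5507, -0.104 m is -0.1387, 0.701 rad is 0.4463.

Emit:
inch_along([
  [[-0.04, 0.0533, -0.04, 0, 0, 0, 0], [-0.1387, 0.5507, 0.0613, -0.0229, 0.4463, -0.063, 0], [-0.1387, 0.5507, 0.0613, -0.0229, 0.4463, -0.063, 0], [-0.1387, 0.5507, 0.0613, -0.0229, 0.4463, -0.063, 0], [-0.1387, 0.5507, 0.0613, -0.0229, 0.4463, -0.063, 0], [-0.1387, 0.5507, 0.0613, -0.0229, 0.4463, -0.063, 0], [-0.1387, 0.5507, 0.0613, -0.0229, 0.4463, -0.063, 0], [-0.1387, 0.5507, 0.0613, -0.0229, 0.4463, -0.063, 0], [-0.1387, 0.5507, 0.0613, -0.0229, 0.4463, -0.063, 0], [-0.1387, 0.5507, 0.0613, -0.0229, 0.4463, -0.063, 0]],
])

```text
time: 12.95
eef_pos: [0.4847, -0.1928, 0.2906]
tcp_rot: [1.0, 0.001, 0.001, -0.001]
contact_force: [0.5, -0.1, -0.3]
opening: 0.149
finger_force: 35.2
```

Emit:
inch_along([
  [[0, 0, 0, 0, 0, 0, 0], [0, 0, 0, 0, 0, 0, 0], [0, 0, 0, 0, 0, 0, 0]],
])

```text
time: 13.32
eef_pos: [0.4847, -0.1938, 0.2912]
tcp_rot: [1.0, 0.0, 0.001, -0.0]
contact_force: [0.2, -0.2, -0.9]
opening: 0.15
finger_force: 35.2
```

```bash
python3 - <<'E'
from h import *
s=ctrl.get_state();print(s['opening'],s['finger_force'])
rel([.4837,-.194,.24],down(0.0))
S=cam('side');cv2.imwrite('pics/f1.png',cv2.resize(S['pixels'][110:310,190:340],None,fx=3,fy=3,interpolation=2)[...,::-1])
E
```

```text
0.1495713636857084 35.24045526981354
t 13.32 tcp [ 0.4847 -0.1938  0.2912] rel [-0.0011  0.0003  0.0512] [-0.    -0.002  0.001] len 0.051
```

View pics/f1.png

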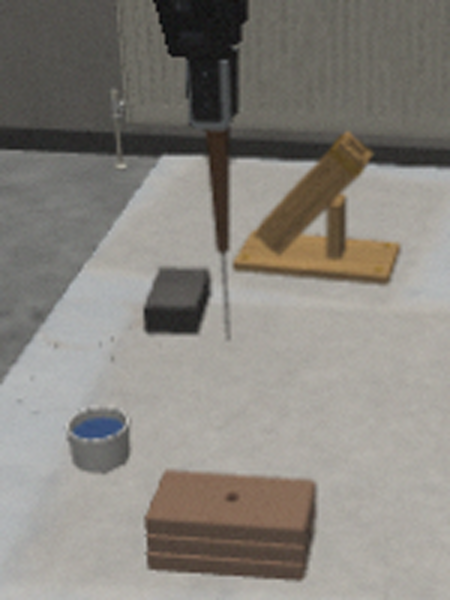

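Needle hangs upright over the pile: point at crop (228,340) = (266,223.3), handle leaves the fingers at (217,130) = (262.3,153.3).

```bash
python3 - <<'E'
from h import *
S=cam('side')
for uv in((266,223.3),(262.5,153.3),(264.2,193)):
    r=ray(S,[uv])[0];print((S['t']+r*((-.194-S['t'][1])/r[1])).round(4))
print(plane(S,[(190+232/3,110+496/3)],.042))
E
```

```text
[ 0.4869 -0.194   0.1574]
[ 0.4866 -0.194   0.2865]
[ 0.4863 -0.194   0.2162]
[[ 0.4840154  -0.19232444  0.042     ]]
```

Converted, 0.063 m is 0.084, 0.06 m is 0.08.

Emit:
inch_along([
  [[-0.0033, 0, 0.0267, 0, 0, 0, 0], [-0.0033, 0, 0.0533, 0, 0, 0, 0], [-0.0033, 0, 0.08, 0, 0, 0, 0], [-0.0033, 0, 0.084, 0, 0, 0, 0], [-0.0033, 0, 0.084, 0, 0, 0, 0], [-0.0033, 0, 0.084, 0, 0, 0, 0], [-0.0033, 0, 0.084, 0, 0, 0, 0], [-0.0033, 0, 0.084, 0, 0, 0, 0]],
])

```text
time: 14.42
eef_pos: [0.4823, -0.1944, 0.2287]
tcp_rot: [1.0, -0.0, 0.001, 0.0]
contact_force: [-0.7, -0.7, 0.0]
opening: 0.149
finger_force: 35.2
```

```bash
python3 - <<'E'
from h import *
T=cam('top');S=cam('side')
# predicted point/dot pixels vs image dark needle
a=cv2.resize(S['pixels'][170:310,215:320],None,fx=4,fy=4,interpolation=2);cv2.imwrite('pics/f2.png',a[...,::-1])
E
```

```text
(no output)
```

View pics/f2.png

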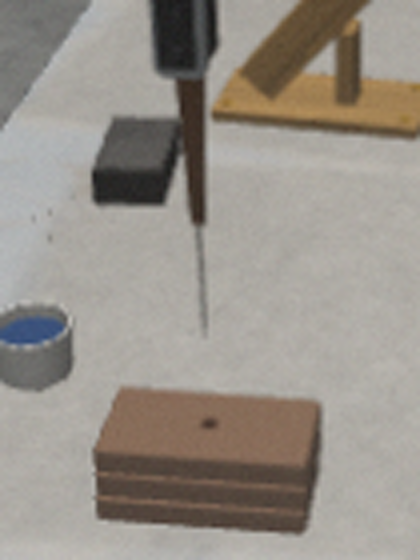

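The point (205,338) hangs straight above the dot (209,423), about 5 cm up, touching nothing; everything else is in its place. Hand in.

```bash
python3 -c "
from plant import ctrl, camrig
print(ctrl.sign_off())"
```

```text
the job is handed in; nothing more can be done
None
```

I placed the loose tile squarely on the pile and let go of it, then drew the needle tool and handed in while holding it upright, its point about 5 cm above the dot; sign-off returned no verdict, so I can't confirm it was judged a pass.

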